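Press a connector home with the pedal press

TASK

Get the black board carrier out from under the microscope keep it level, and feed it into the green pedal press, white connector end first, until it lies fully home against the red stop. Then push the yellow pedal all the way down to its stop so that the press drives the raised connector home, and let the pedal come back up. Leave the carrier in the press, and do not disturb the other things lying on the bench.

Things in the scene. Friction and masses are not known exactly. Their poses are not given: they have to be found in the camera images.
- carrier: Loose black frame 170 x 60 x 12 mm (about 0.2 kg) with a green board, red clamps at its connector end (+x), blue clamps at its tail (-x). Origin: centre of its underside; x along its length, z up. Grip it across its 60 mm width. It starts on the microscope base, tail under the ring light, its connector end sticking out towards the robot.
- connector (a joint): How far the white connector on the carrier has been pushed down, m: about 0 standing proud at the start, 0.006 when the press has driven it home (its own limit is 0.0065). It needs about 9 N and stays where it is pushed.
- connector_top (a point): Centre of the top of the white connector (20 x 34 mm in plan), on the carrier's centreline 45 mm from its middle towards +x; 32 mm above the carrier's underside when proud.
- scope: Fixed digital microscope on a pillar stand. Origin: centre of the underside of its white base, 200 (x) x 180 (y) x 14 mm; x points to its back, where the pillar stands (x = 78 mm, 324 mm high).
- ring_light (a point): Centre of the underside of the microscope's black ring light (48 mm radius), 100 mm above the bench over the base's middle; the tube and a red camera stand above it up to 320 mm. No gripper fits under it.
- press: Fixed green bench press, open in front (-x) and behind. Origin: on the ram's axis at bench level; x is the feeding direction, z up. Base 170 x 150 x 22 mm, on it a steel bed 26 mm high from x = -77 to 83 mm. Two aluminium side guides 65 mm apart and 10 mm high run from x = -50 to 40 mm and flare open in front to x = -68 mm; the red end stop has its face at x = 40 mm.
- press_crown (a point): Centre of the top of the press's crown, a green block 60 (x) x 150 (y) mm from 120 to 155 mm above the bench, on columns at press y = +-58 mm. Above it the yellow crosshead (28 x 200 mm, top at 208 mm, rod nuts to 215 mm), pulled down by rods at y = +-90 mm.
- punch (a point): Centre of the underside of the ram's punch (40 x 30 mm): 70 mm above the bench when raised, 52 mm with the pedal at its stop.
- press_seat (a point): Point on the press's bed where the carrier's origin lies, axes parallel, when the carrier is home against the stop (45 mm in front of the ram's axis, 26 mm above the bench). The carrier's tail then sticks out 45 mm in front of the base.
- pedal (a joint): Angle of the pedal, rad: 0 raised (sprung up), 0.35 down on its stop. It is linked to the ram, which comes down 18 mm over the pedal's stroke. Its hinge axis runs along the press's y through press x = 50, z = 34 mm, 145 mm behind the pad's centre.
- pedal_pad (a point): Centre of the top of the pedal's ribbed black pad (79 mm along the pedal x 56 mm wide, on a yellow plate) at the press's -y side; 100 mm above the bench when raised, about 49 mm lower at the stop. Raised, it slopes 0.40 rad, its front edge (-x) the higher; at the stop 0.05 rad. At its centre it takes about 4 N to start, 12 to 17 N at the stop.
- reel: Solder reel standing on the bench, 60 mm diameter, 43 mm high; origin under its centre. Bystander.
- syringe: Amber flux syringe lying down, 130 mm long, 34 mm wide at its white flange; origin near its middle, x towards its tip. Bystander.
- tweezers: Dark tweezers lying flat, 120 mm long, 10 mm high; origin under the middle. Bystander.
- alcohol: White bottle with a blue cap, 62 mm diameter, 135 mm high; origin under its centre. Bystander.
- screwdriver: Screwdriver with an orange handle, 170 mm long, lying along its x; origin near its middle. Bystander.
- brush: Brush 160 mm long lying along its x; origin near its middle. Bystander.
- tip_tin: Round blue tin with brass wool, 72 mm diameter, 41 mm high; origin under its centre. Bystander.

How it is judged (in metres and radians):
On the way, in this order (a step that is already met when the one before it is completed fails the run):
1. the carrier lies home against the red stop, the connector still standing proud and the pedal up (x of carrier in the frame of press_seat between -0.004 and 0.004 m and y of carrier in the frame of press_seat between -0.005 and 0.005 m and z of carrier in the frame of press_seat between -0.004 and 0.004 m and angle between the x axis of carrier and the x axis of press_seat, either way round below 0.08 rad and distance between connector_top and punch below 0.045 m and value of joint connector below 0.003 m and value of joint pedal below 0.05 rad), for 0.1 s.
2. the pedal is pressed down to its stop with the carrier home, and the connector goes home (x of carrier in the frame of press_seat between -0.004 and 0.004 m and y of carrier in the frame of press_seat between -0.005 and 0.005 m and z of carrier in the frame of press_seat between -0.004 and 0.004 m and angle between the x axis of carrier and the x axis of press_seat, either way round below 0.08 rad and distance between connector_top and punch below 0.045 m and value of joint pedal above 0.33 rad and value of joint connector above 0.0045 m), for 0.1 s.
At the end, for the whole second after the job is handed in: The carrier rests in the press within 4 mm of home along the feed, 5 mm across, 4 mm in height and 0.08 rad in direction, connector end under the punch; the connector is pushed in by more than 4.5 mm; the pedal is back up (below 0.05 rad) (x of carrier in the frame of press_seat between -0.004 and 0.004 m and y of carrier in the frame of press_seat between -0.005 and 0.005 m and z of carrier in the frame of press_seat between -0.004 and 0.004 m and angle between the x axis of carrier and the x axis of press_seat, either way round below 0.08 rad and distance between connector_top and punch below 0.045 m and value of joint connector above 0.0045 m and value of joint pedal below 0.05 rad and linear speed of carrier below 0.02 m/s and angular speed of carrier below 0.2 rad/s); the robot touches nothing.
It fails at once if one of the bystanders is pushed more than 30 mm from its place (distance of any of reel, syringe, tweezers, alcohol, screwdriver, brush, tip_tin from where it was at the start of the episode above 0.03 m).
It fails at once if the carrier is tipped by more than 0.6 rad (angle between carrier's own z axis and vertical above 0.6 rad).
It also fails if it takes over 72 s, if anything falls off the work surface, if the arm or the gripper's body presses on something with over 40 N, if the wrist force passes 120 N, or if a joint passes its speed limit or range.

ROBOT

A 6-joint arm with a two-finger parallel gripper is mounted at the origin on the work surface. World frame = base frame: x ahead of the robot, y to its left, z up, the work surface at z = 0. Lengths are in mm, angles in rad, forces in N, time in s.
With the tool pointing down it reaches from about 275 to 1000 mm from the base axis. Payload 8.4 kg.
Tool frame: the origin (TCP) lies between the finger pads; the fingertips stand 25 mm ahead of it and the grasp point (between the pads) lies 6 mm ahead of it; z points along the fingers, y is the direction in which the jaws open and shut (so a half turn about z gives the same grasp; the last joint's range is limited). The gripper opens to 85 mm and grips with 20 to 120 N. Pads are 22 mm wide; open, the fingers measure 114 mm over their backs; the gripper's body (76 mm by 85 mm) begins 54 mm behind the grasp point. The pads swing forward as they close: fully open they stand 13 mm farther back than shut.
Start: joints at [1.285, 0.353, 1.633, -0, 1.155, -0.002], TCP at [175.002, 600.002, 256.281] pointing down, gripper open.
Joint ranges: [-2.63, 2.63], [-0.92, 2.1], [0.06, 2.66], [-1.3, 4.44], [0, 2.69], [-3.02, 3.02]. Speed limits (rad/s): [2.22, 2.22, 2.79, 3.14, 3.14, 3.14].

INTERFACE

Orientations are given as [roll, pitch, yaw] about the fixed x, y, z axes, in that order (R = Rz(yaw) Ry(pitch) Rx(roll)).
In Python, from rig import r gives the robot as it stands. The module is installed in compiled form; this text tells all that it offers.
- The arm moves only by the tool move_arm, never from a script. Its arguments are lists of equal length, an entry for each row: "slide": the shift along the world's x, y, z in cm, a list of three; "angular": the turn, a rotation vector about the world's x, y, z in rad, a list of three; "hand": the opening, from -1 (shut) to 1 (fully open). A call has 1 to 20 rows; each row is the pose to reach, as a shift and turn from the pose commanded when the call began; what a row does not reach only later rows make up. A row lasts 1/8 s, in which the tool goes at most 62.5 mm and 10.7 degrees, less where a joint would pass 70% of its speed; a pose out of reach is approached as far as the arm can. A call with a gripper value outside its range is refused whole. The fingers move at their own pace and stop on an object; "force" is the grip in N (left out, the last holds). Time passes only in rows, so rows that repeat a pose let the fingers close. It gives the time, the measured TCP pose, the force and the opening at its end, in the units of the state.
- r.sense(): the state, without advancing time (a new reading comes with each control period).
- r.grab_frame(name): name is "side" or "top" or "wrist"; returns a dict with "pixels" (480x640x3 uint8, red, green, blue), "range_z" (480x640 float32, mm along the optical axis (not along the pixel's ray), 0 where there is no reading), "mtx" (3x3 intrinsics, pixels), "rvec" (rotation vector, rad) and "tvec" (3), from world to camera coordinates, as OpenCV has them. Camera axes: x right, y down, z forward; pixel columns grow to the right and rows downward; lengths in mm; the calibration is good to about 2 mm. A picture is of the moment at which its call begins.
- r.sign_off(): hands the job in, once; it reports no verdict.
The state is a dict: "clock": time; "qpos": joint angles; "qvel": joint speeds; "joint_efforts": joint torques, N m; "eef_pos": TCP position; "tcp_rot": TCP orientation; "contact_force": force on the tool from outside, world axes, zero at the start; "wrist_torque": the same for the moment, N m; "opening": opening from 0.0 (shut) to 1.0 (fully open).
Only numpy, scipy, OpenCV 4.12 (cv2) and the standard library are available. Lean on these libraries where they do the work, as an engineer would, in place of code of your own. Each camera call takes 0.05 s, during which the arm holds its last target. There are 200 camera calls.

## Working session

There is one attempt and no reset: what is moved stays moved. The work goes in short steps, Python scripts to look and compute and a tool call to move; the robot and the scene stay as the last step left them, time stands still between calls to the robot, and variables do not carry over. Pictures are saved under pics/ and viewed, about 8 in all and at most 12, crops included, and the job is handed in when it is done.

Besides the shell and the picture viewer there is one more tool, called as a command line: name --argument value ..., lists and objects as JSON in quotes. move_arm: Moves the arm, as the interface text tells. Its arguments: {"type":"object","properties":{"slide":{"type":"array"},"angular":{"type":"array"},"hand":{"type":"array"},"force":{"type":"number"}},"required":["slide","angular","hand"]}

```bash
mkdir -p pics; cat > h.py <<'E'
from rig import r
import numpy as np, cv2
def grab(n):
    f=r.grab_frame(n); f['R']=cv2.Rodrigues(np.array(f['rvec'],float))[0]; f['t']=np.array(f['tvec'],float).ravel(); f['K']=np.array(f['mtx'],float); return f
def cloud(f):
    v,u=np.mgrid[0:480,0:640]; z=f['range_z'].astype(float); K=f['K']
    P=np.stack([(u-K[0,2])/K[0,0]*z,(v-K[1,2])/K[1,1]*z,z],-1)
    W=(P-f['t'])@f['R']; W[z<=0]=np.nan; return W
def save(f,n): cv2.imwrite('pics/'+n+'.png',cv2.cvtColor(f['pixels'],cv2.COLOR_RGB2BGR))
E
python3 - <<'E'
from h import *
for n in ['side','top']:
    f=grab(n); save(f,n+'0'); np.savez(n+'0.npz',px=f['pixels'],W=cloud(f))
    print(n,-f['R'].T@f['t'],f['R'][2],f['K'][0,0])
print(r.sense())
E
```

```text
side [  115.58609388 -1008.43826736   786.51323653] [ 0.34535469  0.76654366 -0.54142493] 524.0850947635415
top [ 302.62741321  -41.0297776  1295.00752891] [ 0.22069122 -0.00526692 -0.97532951] 452.42133211595603
{'clock': 0.1, 'qpos': array([ 1.28459130e+00,  3.53626156e-01,  1.63408940e+00,  1.36244429e-05,
        1.15522395e+00, -2.38791876e-03]), 'qvel': array([-0.00049764, -0.00145509, -0.00276079,  0.00090204,  0.00046684,
       -0.00198006]), 'joint_efforts': array([-9.19815866e-04, -6.06358337e+01, -3.42820358e+01, -7.04401486e-05,
        3.96907257e-03, -1.23361792e-05]), 'eef_pos': array([174.88343091, 599.59374704, 255.59454304]), 'tcp_rot': array([-3.14024583e+00, -1.56735184e-05,  2.85777002e+00]), 'contact_force': array([-0.16661314, -0.88555324,  0.012605  ]), 'wrist_torque': array([-0.02776105, -0.01569019,  0.03249554]), 'opening': 0.9973019047275953}
```

View pics/top0.png

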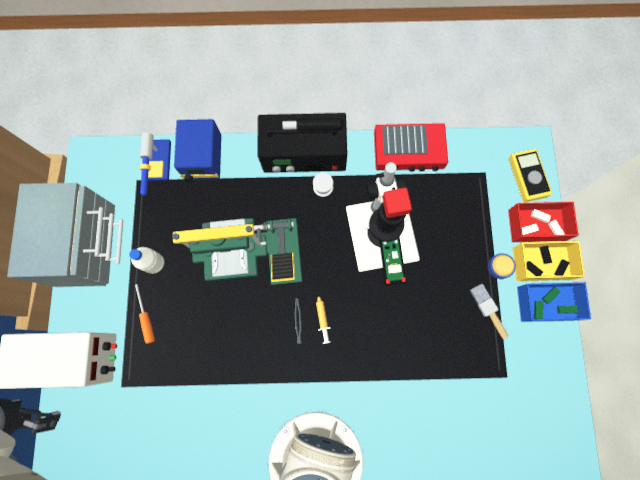

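View pics/side0.png

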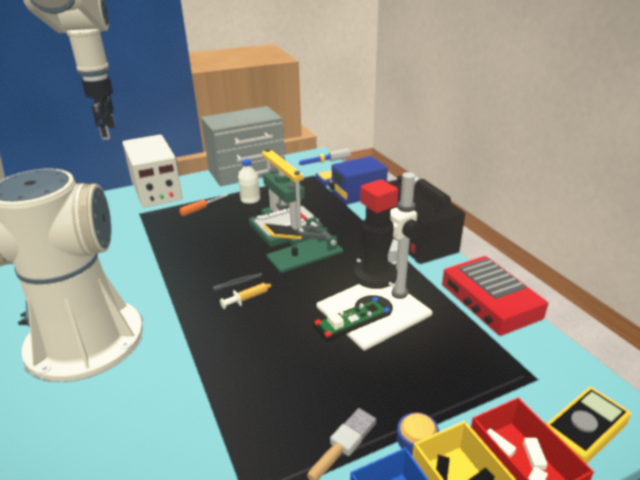

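Top view: robot base at (315,460), press at (235,250) with pedal pad at (283,266), scope base at (380,235), carrier from under the ring to (395,280), with its red clamps facing the robot. Tweezers (297,320) and syringe (322,320) lie between. Side view agrees. Next I measure.

```bash
python3 - <<'E'
from h import *
d=np.load('top0.npz'); px=d['px']; W=d['W']; hsv=cv2.cvtColor(px,cv2.COLOR_RGB2HSV)
H,S,V=[hsv[...,i].astype(int) for i in range(3)]; z=W[...,2]
def box(u0,u1,v0,v1):
    m=np.zeros(H.shape,bool); m[v0:v1,u0:u1]=1; return m
def rep(n,m):
    m=m&np.isfinite(z)
    P=W[m]; 
    if len(P)<4: print(n,len(P)); return
    r_=cv2.minAreaRect(P[:,:2].astype(np.float32)); print(n,len(P),'med',np.round(np.median(P,0),1),'rect',np.round(r_[0],1),np.round(r_[1],1),round(r_[2],1))
rep('scopebase',box(340,425,190,275)&(S<40)&(V>150)&(z>5)&(z<22))
rep('board',box(370,412,235,290)&(H>45)&(H<85)&(S>80)&(z>15)&(z<50))
rep('redclamps',box(370,412,260,290)&((H<8)|(H>172))&(S>120)&(z<60))
rep('crosshead',box(165,262,215,250)&(H>20)&(H<35)&(S>120)&(z>180))
rep('crown',box(180,270,215,260)&(H>50)&(H<90)&(S>60)&(z>140)&(z<165))
rep('pbase',box(190,310,210,290)&(H>50)&(H<95)&(S>60)&(z>10)&(z<30))
rep('pad',box(265,300,245,285)&(z>70)&(z<125))
rep('bed',box(200,265,240,285)&(S<60)&(V>110)&(z>18)&(z<45))
for n,b in dict(syr=(310,335,290,350),twz=(288,303,295,345),reel=(310,337,170,198),brush=(465,515,280,345),tin=(485,518,250,285),alc=(125,170,240,280),scr=(130,160,280,350)).items():
    rep(n,box(*b)&(z>5)&(z<150)&(box(*b)))
for n,b in dict(press=(165,310,210,290),scope=(340,425,185,290)).items():
    m=px[b[2]:b[3],b[0]:b[1]]; cv2.imwrite(f'pics/{n}z.png',cv2.resize(m[...,::-1],None,fx=5,fy=5,interpolation=cv2.INTER_CUBIC))
E
```

```text
scopebase 2018 med [ 587.2 -158.9   12.6] rect [ 614.  -204.1] [200.  181.9] 9.0
board 464 med [ 535.  -226.3   26.4] rect [ 530.9 -228.2] [119.1  51.1] 4.9
redclamps 42 med [ 471.6 -233.6   28.5] rect [ 472.4 -235.1] [15.3 62. ] 7.2
crosshead 859 med [574.4 240.1 206.2] rect [575.8 239.5] [ 29.1 197.7] 4.4
crown 543 med [555.6 231.1 153. ] rect [558.6 238.1] [ 27.4 148. ] 5.1
pbase 1194 med [552.7 175.   19.3] rect [569.1 189.2] [314.2 191.5] 88.9
pad 661 med [506.1  80.3  99.5] rect [516.5  79.8] [99.9 60.8] 3.7
bed 895 med [532.7 235.2  25.2] rect [542.9 220.5] [ 88.3 177.1] 5.6
syr 314 med [369.4 -23.9  16.6] rect [377.2 -24. ] [146.6  65. ] 1.2
twz 111 med [355.3  44.5   6.6] rect [370.5  44.8] [ 30.6 133.6] 81.8
reel 395 med [764.  -32.9  40.7] rect [772.1 -36.9] [78.8 78.3] 1.5
brush 693 med [ 394.1 -487.7   16.7] rect [ 387.4 -502.3] [135.8 162.9] 89.2
tin 648 med [ 505.6 -536.8   32.1] rect [ 509.9 -544.1] [81.9 90.5] 88.7
alc 671 med [534.9 449.1  88.1] rect [551.6 483.4] [ 95.9 121.7] 8.3
scr 374 med [367.3 467.1  19.4] rect [400.3 483.8] [181.4  57.8] 7.9
```

View pics/pressz.png

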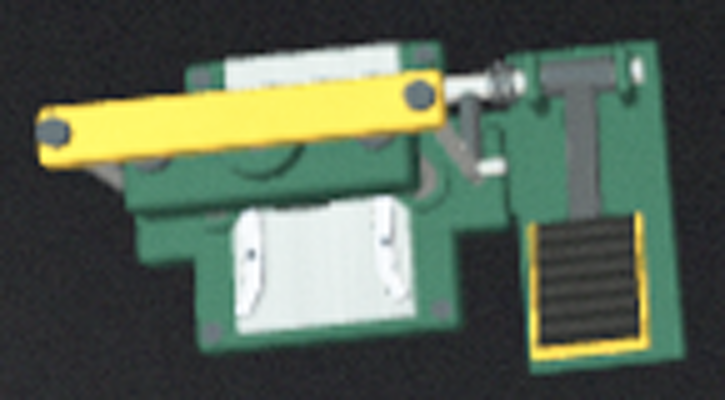

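move_arm --slide '[[26, -83, -3], [26, -83, -3], [26, -83, -3], [26, -83, -3], [26, -83, -3], [26, -83, -3], [26, -83, -3], [26, -83, -3], [26, -83, -3], [26, -83, -3], [26, -83, -3], [26, -83, -3], [26, -83, -3], [26, -83, -3], [26, -83, -3], [26, -83, -3], [26, -83, -3], [26, -83, -3], [26, -83, -3], [26, -83, -3]]' --angular '[[0, 0, -2.76], [0, 0, -2.76], [0, 0, -2.76], [0, 0, -2.76], [0, 0, -2.76], [0, 0, -2.76], [0, 0, -2.76], [0, 0, -2.76], [0, 0, -2.76], [0, 0, -2.76], [0, 0, -2.76], [0, 0, -2.76], [0, 0, -2.76], [0, 0, -2.76], [0, 0, -2.76], [0, 0, -2.76], [0, 0, -2.76], [0, 0, -2.76], [0, 0, -2.76], [0, 0, -2.76]]' --hand '[1, 1, 1, 1, 1, 1, 1, 1, 1, 1, 1, 1, 1, 1, 1, 1, 1, 1, 1, 1]'

```text
clock: 2.6
eef_pos: [435.1, -229.7, 226.4]
tcp_rot: [3.141, -0.0, 0.099]
contact_force: [0.2, -0.6, 0.3]
opening: 0.998
```

```bash
python3 - <<'E'
from h import *
f=grab('wrist'); save(f,'w1'); W=cloud(f); np.savez('w1.npz',px=f['pixels'],W=W)
s=r.sense(); print(s['eef_pos'],s['tcp_rot'],s['qpos'],s['clock']); print(-f['R'].T@f['t'],f['R'][2])
E
```

```text
[ 435.06792199 -229.82065021  226.39621496] [ 3.14143810e+00 -2.06551304e-04  9.85110224e-02] [-4.89023626e-01  1.79822561e-01  1.94252644e+00 -1.66118006e-05
  1.01898606e+00  9.83270401e-01] 2.65
[ 504.74395064 -222.82383395  344.20016519] [-0.2755143  -0.02704917 -0.96091634]
```

View pics/w1.png

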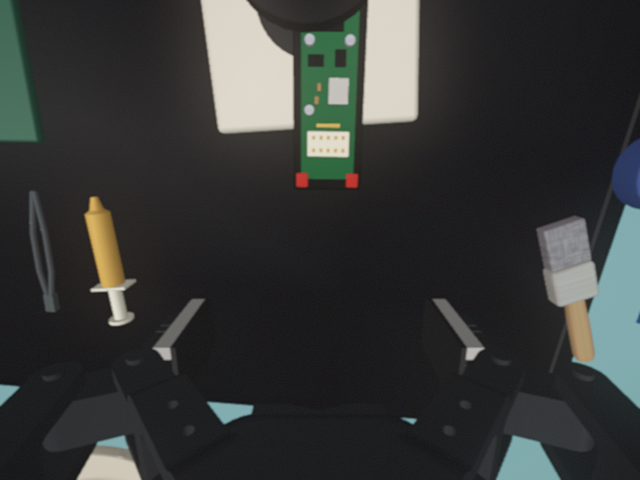

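The wrist view shows the carrier with its connector at (328,144), red clamps at (302,180) and (352,180), and the scope base's front edge at v≈128. The overhang is free on both sides.

```bash
python3 - <<'E'
from h import *
d=np.load('w1.npz'); px=d['px']; W=d['W']; hsv=cv2.cvtColor(px,cv2.COLOR_RGB2HSV)
H,S,V=[hsv[...,i].astype(int) for i in range(3)]; z=W[...,2]
def box(u0,u1,v0,v1):
    m=np.zeros(H.shape,bool); m[v0:v1,u0:u1]=1; return m
def rep(n,m):
    P=W[m&np.isfinite(z)]; r_=cv2.minAreaRect(P[:,:2].astype(np.float32)); print(n,len(P),'med',np.round(np.median(P,0),1),np.round(r_[0],1),np.round(r_[1],1),round(r_[2],1))
b=box(285,375,30,195)
rep('redL',box(285,325,165,195)&((H<8)|(H>172))&(S>120)); rep('redR',box(330,370,165,195)&((H<8)|(H>172))&(S>120))
rep('conn',box(300,355,128,162)&(z>38))
rep('board',b&(H>45)&(H<85)&(S>80))
rep('frame+board overhang',box(285,375,140,195)&(z>14)&(z<32))
rep('all above',box(285,375,50,195)&(z>19)&(z<60))
rep('base',box(200,425,30,140)&(S<60)&(V>150)&(z<19)&(z>8))
print('bench z',np.nanmedian(z[220:280,250:400]), 'syr',np.nanmin(W[190:330,80:140,0]),np.nanmin(W[190:330,80:140,1]))
E
```

```text
redL 204 med [ 469.4 -211.2   30.9] [ 469.4 -211.3] [13.3 11.7] 4.5
redR 201 med [ 473.1 -255.9   30.9] [ 473.  -255.9] [13.7 11.9] 7.0
conn 1055 med [ 502.8 -231.    45.6] [ 502.8 -231.4] [19.8 33.6] 5.7
board 5278 med [ 539.2 -226.2   28.1] [ 530.8 -228.2] [118.3  47.8] 5.4
frame+board overhang 2601 med [ 481.1 -233.1   27.6] [ 484.3 -232.9] [42.9 59.8] 5.6
all above 9706 med [ 523.9 -229.4   28.1] [ 519.5 -229.8] [113.9  60.1] 5.1
base 12528 med [ 554.  -180.9   14.1] [ 556.6 -214.1] [ 82.1 179.4] 9.0
bench z 0.7925269195012159 syr 281.134290553045 -53.968354681654226
```

move_arm --slide '[[5.1, -0.3, -6], [5.1, -0.3, -12], [5.1, -0.3, -12], [5.1, -0.3, -12], [5.1, -0.3, -12], [5.1, -0.3, -12]]' --angular '[[0, 0, 0], [0, 0, 0], [0, 0, 0], [0, 0, 0], [0, 0, 0], [0, 0, 0]]' --hand '[0.41, 0.41, 0.41, 0.41, 0.41, 0.41]' --force 60

```text
clock: 3.4
eef_pos: [486.8, -233.6, 108.3]
tcp_rot: [3.14, -0.003, 0.098]
contact_force: [-0.3, -0.9, -0.0]
opening: 0.707
```

```bash
python3 - <<'E'
from h import *
def tips(W,p,yaw):
    R=np.array([[np.cos(yaw),np.sin(yaw),0],[np.sin(yaw),-np.cos(yaw),0],[0,0,-1]])
    Q=(W-p)@R; m=np.isfinite(Q[...,0])&(abs(Q[...,0])<25)&(abs(Q[...,1])<65)&(Q[...,2]>-20)&(Q[...,2]<32)
    q=Q[m]; print(len(q)); 
    for s in (1,-1):
        a=q[q[:,1]*s>0]; print(s,'z pct',np.percentile(a[:,2],[50,95,99]),'inner y',np.percentile(a[:,1]*s,[1,5]),'x',np.percentile(a[:,0],[2,98]))
tips(np.load('w1.npz')['W'],np.array([435.07,-229.8,226.4]),.0985)
f=grab('wrist'); s=r.sense(); print(s['eef_pos'],s['opening']); tips(cloud(f),s['eef_pos'],s['tcp_rot'][2])
save(f,'w2')
E
```

```text
5540
1 z pct [-7.45386152  7.89590506 10.60304169] inner y [42.28417906 42.45293087] x [-10.1922205   11.17406106]
-1 z pct [-7.52908327  7.96757768 10.82365875] inner y [42.1909183  42.37158336] x [-10.22491856  11.14627818]
[ 486.6364161  -233.47465186  107.97710793] 0.7038461247239837
5460
1 z pct [-4.83213974 13.96909972 18.32377514] inner y [30.00964473 30.11603483] x [-9.88419392 11.31993783]
-1 z pct [-4.77756296 14.23599328 18.10919414] inner y [29.61519906 29.71910367] x [-9.94069591 11.30170755]
```

move_arm --slide '[[0, 0, 0], [0, 0, -3.5], [0, 0, -7], [0, 0, -7], [0, 0, -7], [0, 0, -7], [0, 0, -7], [0, 0, -7]]' --angular '[[0, 0, 0], [0, 0, 0], [0, 0, 0], [0, 0, 0], [0, 0, 0], [0, 0, 0], [0, 0, 0], [0, 0, 0]]' --hand '[0.95, 0.95, 0.95, 0.95, 0.2, 0.2, 0.2, 0.2]' --force 60

```text
clock: 4.45
eef_pos: [486.8, -233.4, 37.9]
tcp_rot: [3.14, -0.002, 0.098]
contact_force: [-1.2, 0.0, 5.7]
opening: 0.678
```

move_arm --slide '[[0, 0, 1], [0, 0, 2], [0, 0, 3], [-1, 0, 3], [-3, -0.2, 3], [-6, -0.4, 4], [-9, -0.8, 5], [-9, -0.8, 5]]' --angular '[[0, 0, 0], [0, 0, 0], [0, 0, 0], [0, 0, 0], [0, 0, 0], [0, 0, 0], [0, 0, 0], [0, 0, 0]]' --hand '[0.2, 0.2, 0.2, 0.2, 0.2, 0.2, 0.2, 0.2]'

```text
clock: 5.45
eef_pos: [392.6, -240.5, 86.1]
tcp_rot: [-3.14, 0.002, 0.096]
contact_force: [-0.1, 0.8, -1.8]
opening: 0.68
```

```bash
python3 - <<'E'
from h import *
f=grab('wrist'); save(f,'w3'); s=r.sense(); print(s['eef_pos'],s['tcp_rot'],s['opening'],s['contact_force'])
E
```

```text
[ 394.2492834  -240.91078213   86.15821853] [-3.14111599e+00  6.75249707e-04  9.62820923e-02] 0.6827150354308456 [ 0.87268714  0.30303643 -2.89494701]
```

View pics/w3.png

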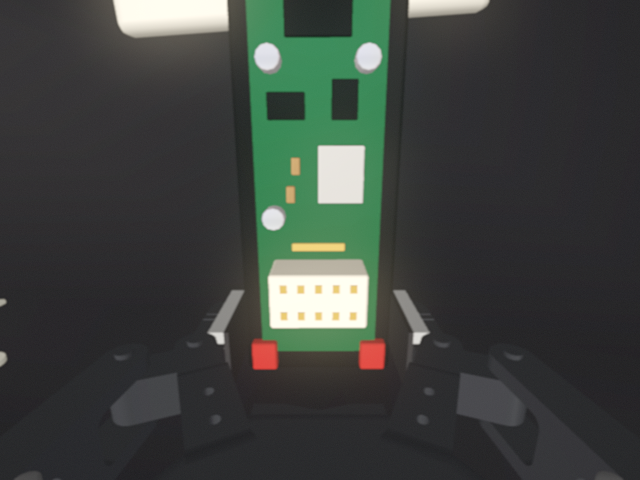

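The carrier is held square (pads at v≈320 either side of the connector) and clear of the ring. Next I turn it half round.

move_arm --slide '[[0, 0, 1], [0, 0, 1], [0, 0, 1], [0, 0, 1], [0, 0, 1], [0, 0, 1], [0, 0, 1], [0, 0, 1], [0, 0, 1], [1, 0, 1], [2, 1, 1], [3, 2, 1], [4, 3, 1], [5, 4, 1], [6.4, 4, 1], [6.4, 4, 1], [6.4, 4, 1], [6.4, 4, 1], [6.4, 4, 1], [6.4, 4, 1]]' --angular '[[0, 0, 0.1], [0, 0, 0.28], [0, 0, 0.46], [0, 0, 0.64], [0, 0, 0.82], [0, 0, 1.0], [0, 0, 1.18], [0, 0, 1.36], [0, 0, 1.54], [0, 0, 1.72], [0, 0, 1.9], [0, 0, 2.08], [0, 0, 2.26], [0, 0, 2.44], [0, 0, 2.62], [0, 0, 2.8], [0, 0, 2.98], [0, 0, 3.126], [0, 0, 3.126], [0, 0, 3.126]]' --hand '[0.2, 0.2, 0.2, 0.2, 0.2, 0.2, 0.2, 0.2, 0.2, 0.2, 0.2, 0.2, 0.2, 0.2, 0.2, 0.2, 0.2, 0.2, 0.2, 0.2]'

```text
clock: 8.0
eef_pos: [460.1, -200.9, 96.0]
tcp_rot: [3.141, -0.0, -3.063]
contact_force: [-0.1, 0.4, -0.8]
opening: 0.682
```

move_arm --slide '[[0, 0, -3], [0, 0, -5.5], [0, 0, -6.6], [0, 0, -7.0], [0, 0, -7.2], [0, 0, -7.2]]' --angular '[[0, 0, 0], [0, 0, 0], [0, 0, 0], [0, 0, 0], [0, 0, 0], [0, 0, 0]]' --hand '[0.2, 0.2, 0.2, 0.2, 0.2, 0.2]'

```text
clock: 8.75
eef_pos: [460.4, -201.2, 24.8]
tcp_rot: [-3.141, 0.001, -3.06]
contact_force: [-0.3, -0.3, -1.3]
opening: 0.679
```

move_arm --slide '[[0, 0, 0], [0, 0, 0], [0, 0, 0], [0, 0, 5], [0, 0, 10], [-6, -0.5, 12], [-12, -1, 12], [-12, -1, 12], [-12, -1, 12]]' --angular '[[0, 0, 0], [0, 0, 0], [0, 0, 0], [0, 0, 0], [0, 0, 0], [0, 0, 0], [0, 0, 0], [0, 0, 0], [0, 0, 0]]' --hand '[0.95, 0.95, 0.95, 0.95, 0.95, 0.95, 0.95, 0.95, 0.95]'

```text
clock: 9.88
eef_pos: [340.7, -211.5, 144.7]
tcp_rot: [-3.141, 0.001, -3.06]
contact_force: [-0.5, -0.4, 0.7]
opening: 0.974
```

```bash
python3 - <<'E'
from h import *
f=grab('wrist'); save(f,'w4'); s=r.sense(); print(s['eef_pos'],s['tcp_rot'],s['opening'])
W=cloud(f);px=f['pixels'];np.savez('w4.npz',px=px,W=W); z=W[...,2]
hsv=cv2.cvtColor(px,cv2.COLOR_RGB2HSV);H,S,V=[hsv[...,i].astype(int) for i in range(3)]
near=(abs(W[...,0]-400)<130)&(abs(W[...,1]+205)<50)
def rep(n,m):
    m=(m&near).astype(np.uint8); c,l,st,_=cv2.connectedComponentsWithStats(m)
    if c<2: print(n,'none');return
    k=1+np.argmax(st[1:,4]); P=W[l==k]; q=cv2.minAreaRect(P[:,:2].astype(np.float32)); print(n,len(P),np.round(np.median(P,0),1),np.round(q[0],1),np.round(q[1],1),round(q[2],1))
rep('conn',(z>27)&(z<36)&(S<80)&(V>120)); rep('board',(H>45)&(H<85)&(S>80)&(z<40)); rep('blue',(H>100)&(H<130)&(S>120)&(z<40)); rep('frame',(z>8)&(z<20))
E
```

```text
[ 341.16655442 -211.513651    144.64474618] [-3.14067263e+00  1.40218530e-03 -3.05955045e+00] 0.971821397970225
conn 1094 [ 441.7 -202.1   31.6] [ 443.2 -202.1] [21.2 33.4] 4.9
board 6320 [ 375.9 -209.1   14.2] [ 396.  -206.4] [144.9  48.4] 4.8
blue 289 [ 324.4 -234.6   16.9] [ 325.7 -234.7] [13.7 11.8] 3.2
frame 13508 [ 379.4 -207.3   14. ] [ 398.9 -205.8] [170.5  60.2] 4.8
```

View pics/w4.png

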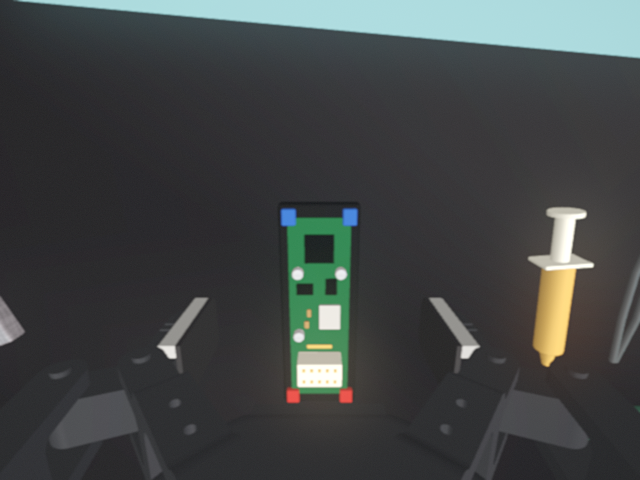

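The carrier lies flat on the bench with its axis at yaw 0.084: blue clamps at (288,217) and (350,217), connector at (320,372). Before regripping the tail, I take one quick closer look at the press.

move_arm --slide '[[9, 38, 10.6], [9, 38, 10.6], [9, 38, 10.6], [9, 38, 10.6], [9, 38, 10.6], [9, 38, 10.6], [9, 38, 10.6], [9, 38, 10.6], [9, 38, 10.6], [9, 38, 10.6], [9, 38, 10.6]]' --angular '[[0, 0, -1.57], [0, 0, -1.57], [0, 0, -1.57], [0, 0, -1.57], [0, 0, -1.57], [0, 0, -1.57], [0, 0, -1.57], [0, 0, -1.57], [0, 0, -1.57], [0, 0, -1.57], [0, 0, -1.57]]' --hand '[0.95, 0.95, 0.95, 0.95, 0.95, 0.95, 0.95, 0.95, 0.95, 0.95, 0.95]'

```text
clock: 11.3
eef_pos: [430.6, 170.1, 250.1]
tcp_rot: [-3.142, -0.0, 1.656]
contact_force: [-0.1, -0.8, -0.3]
opening: 0.979
```

```bash
python3 - <<'E'
from h import *
f=grab('wrist'); save(f,'w5'); s=r.sense(); print(s['eef_pos'],s['tcp_rot'],s['clock'])
W=cloud(f);px=f['pixels'];np.savez('w5.npz',px=px,W=W,R=f['R'],t=f['t'],K=f['K'])
E
```

```text
[430.47398871 169.76004934 250.11641325] [-3.14148422e+00 -3.58078296e-05  1.65731050e+00] 11.35
```

View pics/w5.png

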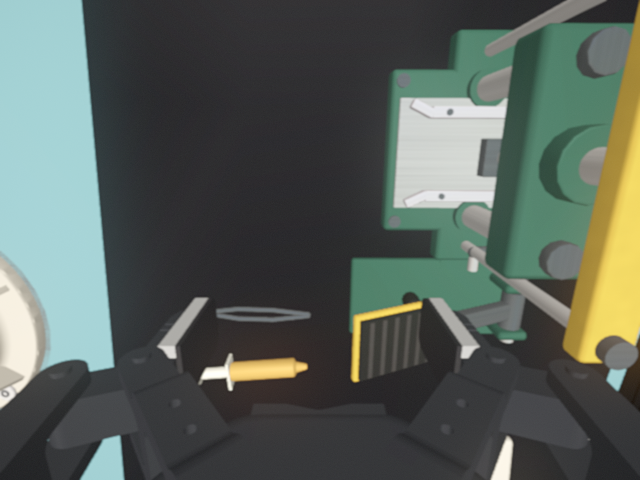

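The bed lies at (395–505, 98–208), with guides at v≈110 and v≈197, the crown's front face at u≈510 and the pad at (390,340).

```bash
python3 - <<'E'
from h import *
d=np.load('w5.npz'); px=d['px']; W=d['W']; z=W[...,2]
hsv=cv2.cvtColor(px,cv2.COLOR_RGB2HSV);H,S,V=[hsv[...,i].astype(int) for i in range(3)]
def box(u0,u1,v0,v1):
    m=np.zeros(H.shape,bool); m[v0:v1,u0:u1]=1; return m
def rect(n,m):
    P=W[m&np.isfinite(z)]; q=cv2.minAreaRect(P[:,:2].astype(np.float32)); print(n,len(P),np.round(np.median(P,0),1),np.round(q[0],1),np.round(q[1],1),round(q[2],2)); return P
bed=rect('bed',box(390,480,92,215)&(z>24)&(z<29)&(S<60)&(V>90))
gl=rect('guideL(+y)',box(425,505,95,122)&(z>33)&(z<38)); gr=rect('guideR',box(425,500,185,212)&(z>33)&(z<38))
base=rect('base',box(380,440,60,235)&(H>50)&(H<95)&(S>60)&(z>18)&(z<24))
crown=rect('crown',box(480,640,15,285)&(H>50)&(H<95)&(S>60)&(z>148)&(z<160))
ch=rect('crosshead',box(560,640,0,370)&(z>200)&(z<211)&(H>20)&(H<35))
pad=rect('pad',box(345,425,298,385)&(z>60)&(z<130))
yaw=.084
for it in range(2):
    ex=np.array([np.cos(yaw),np.sin(yaw)]); ey=np.array([-ex[1],ex[0]])
    # inner edge of straight guides
    def inner(g,s):
        a=g[:,:2]@ex; b=g[:,:2]@ey; pts=[]
        for x in np.arange(a.min()+22,a.max()-2,3):
            k=(a>=x)&(a<x+3)
            if k.sum()>2: pts.append((x+1.5,s*np.min(s*b[k]),s*np.max(s*b[k])))
        return np.array(pts)
    L=inner(gl,1);R=inner(gr,-1); 
    sl=[np.polyfit(p[:,0],p[:,1],1)[0] for p in (L,R)]; print('slopes',sl,'inner',np.median(L[:,1]),np.median(R[:,1]),'outer',np.median(L[:,2]),np.median(R[:,2]))
    yaw+=np.mean(sl)/1
    print('yaw',yaw,'centre y\'',(np.median(L[:,1])+np.median(R[:,1]))/2)
for n,P in dict(bed=bed,base=base,crown=crown,ch=ch,gl=gl,gr=gr,pad=pad).items():
    a=P[:,:2]@ex; b=P[:,:2]@ey; print(n,'x',np.percentile(a,[.5,50,99.5]).round(1),'y',np.percentile(b,[.5,99.5]).round(1))
print('ex',ex)
E
```

```text
bed 7081 [535.2 238.2  26.2] [539.9 238. ] [ 81.4 104.9] 4.84
guideL(+y) 974 [553.3 275.6  36.1] [551.7 279.8] [73.  19.1] 4.58
guideR 768 [562.3 200.8  36.1] [562.1 196. ] [65.9 19.5] 4.82
base 3057 [507.9 240.6  21.9] [515.7 232.3] [ 55.7 157. ] 8.69
crown 14253 [558.5 259.3 154.9] [569.6 240.2] [ 50.3 149.1] 3.57
crosshead 10257 [569.2 197.2 207.5] [576.9 217.4] [ 29.2 154.8] 5.1
pad 4418 [495.2  82.1 105.1] [500.5  79.6] [67.7 61.5] 6.24
slopes [np.float64(-0.015702399256695452), np.float64(-0.0009196461502273583)] inner 223.58753864938814 157.91062042331043 outer 232.97212583089188 148.1619120344065
yaw 0.0756889772965386 centre y' 190.74907953634929
slopes [np.float64(-0.00721781989993783), np.float64(0.00678741475276373)] inner 228.26681295454438 162.75587369955832 outer 237.83112225485692 152.91891730166657
yaw 0.07547377472295155 centre y' 195.51134332705135
bed x [516.  551.8 594.7] y [145.5 245. ]
base x [507.8 526.  563.9] y [121.2 269. ]
crown x [562.3 575.5 608.6] y [123.3 269.3]
ch x [577.7 581.7 604.3] y [ 97.6 238.6]
gl x [535.4 572.5 606. ] y [227.9 246. ]
gr x [542.6 575.9 607. ] y [144.7 162.9]
pad x [472.  500.1 537.4] y [12.1 71.3]
ex [0.99713696 0.07561673]
```

move_arm --slide '[[-9.2, -38.1, -12], [-9.2, -38.1, -12], [-9.2, -38.1, -12], [-9.2, -38.1, -12], [-9.2, -38.1, -12], [-9.2, -38.1, -12], [-9.2, -38.1, -12], [-9.2, -38.1, -12], [-9.2, -38.1, -12], [-9.2, -38.1, -12], [-9.2, -38.1, -12], [-9.2, -38.1, -17], [-9.2, -38.1, -21], [-9.2, -38.1, -22.7], [-9.2, -38.1, -22.7], [-9.2, -38.1, -22.7]]' --angular '[[0, 0, 1.57], [0, 0, 1.57], [0, 0, 1.57], [0, 0, 1.57], [0, 0, 1.57], [0, 0, 1.57], [0, 0, 1.57], [0, 0, 1.57], [0, 0, 1.57], [0, 0, 1.57], [0, 0, 1.57], [0, 0, 1.57], [0, 0, 1.57], [0, 0, 1.57], [0, 0, 1.57], [0, 0, 1.57]]' --hand '[0.95, 0.95, 0.95, 0.95, 0.95, 0.95, 0.95, 0.95, 0.95, 0.95, 0.95, 0.95, 0.95, 0.95, 0.95, 0.95]'

```text
clock: 13.35
eef_pos: [338.5, -212.2, 23.8]
tcp_rot: [-3.141, 0.001, -3.06]
contact_force: [0.0, -0.9, 0.0]
opening: 0.969
```

move_arm --slide '[[0, 0, 0], [0, 0, 0], [0, 0, 0], [0, 0, 0], [0, 0, 1.5], [0, 0, 4], [0, 0, 7], [0, 0, 7]]' --angular '[[0, 0, 0], [0, 0, 0], [0, 0, 0], [0, 0, 0], [0, 0, 0], [0, 0, 0], [0, 0, 0], [0, 0, 0]]' --hand '[0.2, 0.2, 0.2, 0.2, 0.2, 0.2, 0.2, 0.2]' --force 80

```text
clock: 14.35
eef_pos: [339.3, -212.8, 95.2]
tcp_rot: [-3.139, 0.004, -3.059]
contact_force: [0.8, 0.1, -2.4]
opening: 0.672
```

move_arm --slide '[[0, 2, 4], [-0.2, 8, 9], [-0.2, 14, 9], [-0.2, 20, 9], [-0.2, 26, 9], [-0.2, 32, 9], [-0.2, 38, 9], [-0.2, 43.1, 9], [-0.2, 43.1, 9], [-0.2, 43.1, 4], [-0.2, 43.1, -1], [-0.2, 43.1, -2], [-0.2, 43.1, -2], [-0.2, 43.1, -2]]' --angular '[[0, 0, 0], [0, 0, 0], [0, 0, 0], [0, 0, 0], [0, 0, 0], [0, 0, 0], [0, 0, 0], [0, 0, 0], [0, 0, 0], [0, 0, 0], [0, 0, 0], [0, 0, 0], [0, 0, 0], [0, 0, 0]]' --hand '[0.2, 0.2, 0.2, 0.2, 0.2, 0.2, 0.2, 0.2, 0.2, 0.2, 0.2, 0.2, 0.2, 0.2]'

```text
clock: 16.1
eef_pos: [337.0, 219.4, 74.6]
tcp_rot: [3.141, 0.002, -3.06]
contact_force: [-0.4, -0.6, -2.1]
opening: 0.672
```

```bash
cat > car.py <<'E'
from h import *
def carrier(n,x0,x1,y0,y1,z0=20,z1=130):
    f=grab(n);W=cloud(f);px=f['pixels'];z=W[...,2];hsv=cv2.cvtColor(px,cv2.COLOR_RGB2HSV);H,S,V=[hsv[...,i].astype(int) for i in range(3)]
    near=(W[...,0]>x0)&(W[...,0]<x1)&(W[...,1]>y0)&(W[...,1]<y1)&(z>z0)&(z<z1)
    for nm,m in dict(red=((H<8)|(H>172))&(S>110)&(V>60),blue=(H>100)&(H<130)&(S>110)&(V>50),white=(S<60)&(V>140),board=(H>50)&(H<85)&(S>90)).items():
        m=m&near
        if m.sum()<6: print(n,nm,m.sum());continue
        P=W[m];q=cv2.minAreaRect(P[:,:2].astype(np.float32));print(n,nm,len(P),np.round(np.median(P,0),1),'rect',np.round(q[0],1),np.round(q[1],1),round(q[2],1))
    return f,W
E
python3 - <<'E'
from car import *
s=r.sense(); print(s['eef_pos'],s['tcp_rot'],s['opening'],s['clock'])
for n in('top','wrist','side'):
    f,W=carrier(n,250,490,150,300); save(f,n+'6')
E
```

```text
[337.01822375 219.35322531  74.61042565] [ 3.14052205e+00  2.08892339e-03 -3.05978037e+00] 0.6717051299979888 16.1
top red 46 [473.9 234.2  62.2] rect [475.  234.1] [14.7 56.3] 5.4
top blue 16 [322.5 194.4  65.6] rect [322.7 192. ] [ 6.8 17.4] 27.5
top white 170 [438.4 227.7  76.1] rect [408.5 225.9] [99.1 37.7] 10.4
top board 372 [423.7 219.1  61.2] rect [438.7 227.2] [160.5  64.2] 34.9
wrist red 0
wrist blue 581 [318.2 234.9  65.2] rect [322.9 218.1] [15.4 57.1] 5.4
wrist white 8365 [335.4 209.3 107.8] rect [346.6 220.7] [ 55.  116.2] 4.8
wrist board 8869 [345.2 220.9  64. ] rect [351.7 220.9] [59.1 47.7] 5.1
side red 28 [473.  211.7  62.6] rect [473.2 230. ] [13.6 59.6] 1.8
side blue 37 [319.4 217.4  65.2] rect [319.3 219.1] [14.3 62.8] 0.5
side white 170 [431.6 223.3  69.5] rect [392.1 225.2] [145.6  58.6] 11.6
side board 164 [385.7 216.8  62.6] rect [394.2 229.7] [152.3  66.9] 9.8
```

View pics/side6.png

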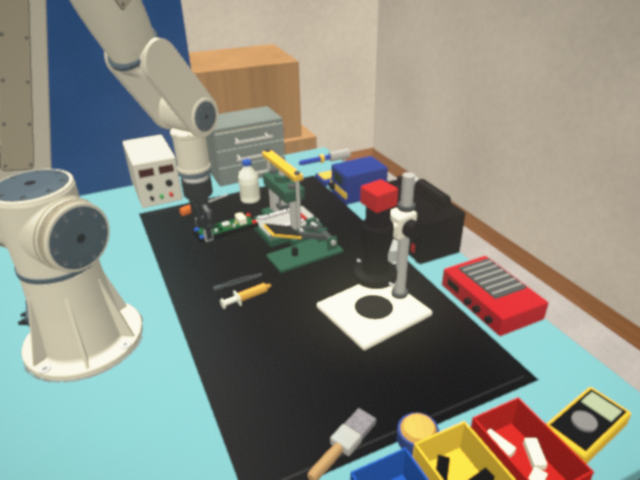

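Side view: the carrier at (230,228) is held clear in front of the press, with its front drooping about 0.02 rad. I level it, lower it and feed it part way.

move_arm --slide '[[0, 0.06, -1], [0, 0.06, -1.9], [0, 0.06, -1.9], [2, 0.23, -1.9], [4, 0.4, -1.9], [5, 0.5, -1.9], [6, 0.57, -1.9], [7, 0.65, -1.9], [8, 0.74, -1.9], [9, 0.82, -1.9], [9, 0.82, -1.9]]' --angular '[[0, -0.02, 0], [0, -0.02, 0], [0, -0.02, 0], [0, -0.02, 0], [0, -0.02, 0], [0, -0.02, 0], [0, -0.02, 0], [0, -0.02, 0], [0, -0.02, 0], [0, -0.02, 0], [0, -0.02, 0]]' --hand '[0.2, 0.2, 0.2, 0.2, 0.2, 0.2, 0.2, 0.2, 0.2, 0.2, 0.2]'

```text
clock: 17.62
eef_pos: [426.9, 227.4, 54.3]
tcp_rot: [-3.14, 0.021, -3.06]
contact_force: [0.1, -0.5, -1.3]
opening: 0.669
```

```bash
python3 - <<'E'
from car import *
s=r.sense(); print(s['eef_pos'],s['tcp_rot'],s['opening'],s['contact_force'],s['clock'])
f,W=carrier('wrist',380,600,150,300,20,60)
f,W=carrier('side',380,640,150,300,20,60); c=f['pixels'][180:280,180:350]; cv2.imwrite('pics/s7.png',cv2.resize(c[...,::-1],None,fx=4.5,fy=4.5,interpolation=cv2.INTER_CUBIC))
E
```

```text
[426.85036839 227.39977906  54.33205764] [-3.14022176  0.02056613 -3.05971482] 0.6690861889730366 [ 0.12745616 -0.51207267 -1.27329112] 17.625
wrist red 0
wrist blue 593 [408.1 242.7  44.5] rect [413.1 226.2] [15.6 57. ] 5.2
wrist white 1836 [448.5 242.   50.1] rect [453.5 202.2] [ 69.5 150.5] 36.7
wrist board 8868 [435.1 228.8  43.8] rect [441.5 228.8] [58.9 47.7] 5.1
side red 37 [572.3 220.   37.8] rect [593.6 246.6] [79.4 74.3] 87.1
side blue 37 [408.  214.   44.1] rect [408.3 226.8] [15.5 60.2] 0.3
side white 401 [566.5 228.3  40.6] rect [561.5 231.8] [136.3 193.4] 66.1
side board 140 [475.2 224.3  43.2] rect [522.7 208.6] [111.6 222.9] 53.7
```

View pics/s7.png

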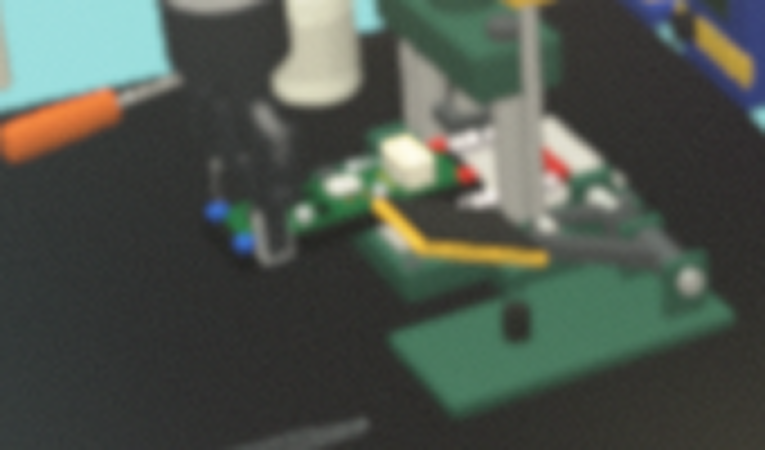

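The front is between the guides, with the connector at (407,160) in the crop and no contact force. I feed on.

move_arm --slide '[[1, 0.08, 0], [2, 0.16, 0], [3, 0.25, -0.1], [3.8, 0.32, -0.2], [4.1, 0.34, -0.2], [4.3, 0.36, -0.2], [4.3, 0.36, -0.2]]' --angular '[[0, 0, 0], [0, 0, 0], [0, 0, 0], [0, 0, 0], [0, 0, 0], [0, 0, 0], [0, 0, 0]]' --hand '[0.2, 0.2, 0.2, 0.2, 0.2, 0.2, 0.2]'

```text
clock: 18.6
eef_pos: [468.9, 230.8, 52.3]
tcp_rot: [-3.14, 0.02, -3.059]
contact_force: [-0.1, 0.2, -1.2]
opening: 0.672
```

move_arm --slide '[[0.15, 0.01, 0], [0.3, 0.02, 0], [0.3, 0.02, 0]]' --angular '[[0, 0, 0], [0, 0, 0], [0, 0, 0]]' --hand '[0.2, 0.2, 0.2]'

```text
clock: 18.98
eef_pos: [470.4, 230.7, 51.8]
tcp_rot: [-3.139, 0.017, -3.059]
contact_force: [-5.2, 0.5, -0.7]
opening: 0.675
```

move_arm --slide '[[0.1, 0.01, 0], [0.2, 0.02, 0], [0.2, 0.02, 0]]' --angular '[[0, 0, 0], [0, 0, 0], [0, 0, 0]]' --hand '[0.2, 0.2, 0.2]'

```text
clock: 19.35
eef_pos: [470.6, 230.5, 51.3]
tcp_rot: [-3.138, 0.013, -3.059]
contact_force: [-11.6, 3.0, -1.2]
opening: 0.672
```

move_arm --slide '[[0, 0, -0.1], [0, 0, -0.2], [0, 0, -0.2]]' --angular '[[0, 0, 0], [0, 0, 0], [0, 0, 0]]' --hand '[0.2, 0.2, 0.2]'

```text
clock: 19.73
eef_pos: [470.6, 230.5, 50.0]
tcp_rot: [-3.138, 0.013, -3.059]
contact_force: [-15.0, 1.9, 11.5]
opening: 0.67
```

move_arm --slide '[[0, 0, 0], [0, 0, 0], [0, 0, 0], [0, 0, 5], [0, 0, 10], [0, 0, 15], [0, 0, 17], [0, 0, 17]]' --angular '[[0, 0, 0], [0, 0, 0], [0, 0, 0], [0, 0, 0], [0, 0, 0], [0, 0, 0], [0, 0, 0], [0, 0, 0]]' --hand '[0.95, 0.95, 0.95, 0.95, 0.95, 0.95, 0.95, 0.95]'

```text
clock: 20.72
eef_pos: [475.1, 231.6, 221.9]
tcp_rot: [-3.141, 0.024, -3.06]
contact_force: [-0.1, 0.9, -1.0]
opening: 0.974
```

```bash
python3 - <<'E'
from car import *
s=r.sense(); print(s['eef_pos'],s['tcp_rot'],s['opening'],s['contact_force'],s['clock'])
f,W=carrier('wrist',430,620,150,300,20,62); save(f,'w8'); z=W[...,2]
yaw=.083;ex=np.array([np.cos(yaw),np.sin(yaw)]);ey=np.array([-ex[1],ex[0]])
D=W[...,:2]-np.array([576.1,239.9]);a=D@ex;b=D@ey
px=f['pixels'];hsv=cv2.cvtColor(px,cv2.COLOR_RGB2HSV);H,S,V=[hsv[...,i].astype(int) for i in range(3)]
m=(z>30)&(z<46)&(abs(b)<45)&(a<-85)&(a>-145)
print('tail top x',np.percentile(a[m],[.5,1,5]),'y',np.percentile(b[m],[1,99]),'z med',np.median(z[m]))
mb=(H>100)&(H<130)&(S>110)&(V>50)&(z>30)&(z<60)&(abs(b)<45)&(a<-100)
print('blue',a[mb].mean(),np.percentile(b[mb],[1,99]).mean(),np.median(z[mb]))
mg=(H>50)&(H<85)&(S>90)&(z>33)&(z<45)&(abs(b)<27)&(a<-60)
q=cv2.minAreaRect(np.c_[a[mg],b[mg]].astype(np.float32));print('board',q, 'z by x',[np.median(z[mg&(abs(a-x)<4)]).round(1) for x in(-115,-95,-75)])
E
```

```text
[475.10559762 231.62407149 221.94577787] [-3.14134485  0.02364978 -3.0595743 ] 0.9741796011077923 [-0.06573413  0.93854683 -0.95445142] 20.725
wrist red 31 [599.  262.3  41.2] rect [600.5 242.9] [ 2. 53.] 5.1
wrist blue 454 [454.5 228.9  42.7] rect [455.6 229. ] [14.3 57. ] 5.7
wrist white 6383 [553.  236.3  35.8] rect [555.1 223. ] [122.3 152.6] 5.0
wrist board 5180 [506.8 230.9  40. ] rect [536.  224.4] [147.  164.2] 88.0
tail top x [-130.44024884 -130.25496681 -129.08055403] y [-29.32216043  29.09364297] z med 40.00287284006814
blue -121.95333898326646 -0.7348231821797331 42.712654312243416
board ((-90.47543334960938, -0.5288314819335938), (60.99281311035156, 47.66244125366211), 0.8397847414016724) z by x [np.float64(40.2), np.float64(40.2), np.float64(40.2)]
```

View pics/w8.png

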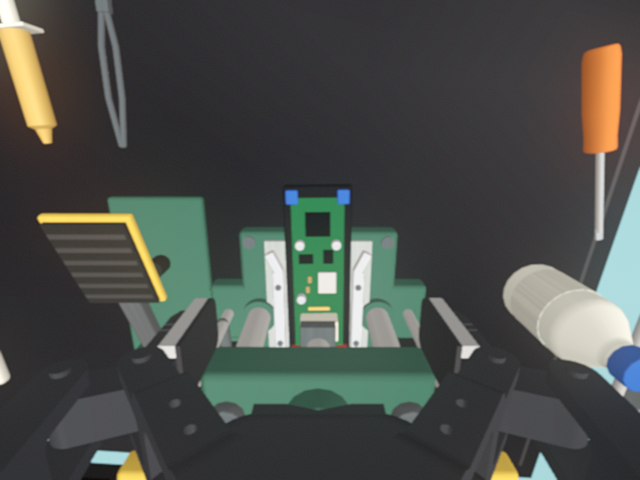

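The carrier is home: tail edge at press x −130.4 (ideal −130), y −0.6, flat. The pad is visible at (100,258). I measure it from this view.

```bash
python3 - <<'E'
from h import *
f=grab('wrist');W=cloud(f);z=W[...,2];yaw=.083
ex=np.array([np.cos(yaw),np.sin(yaw)]);ey=np.array([-ex[1],ex[0]])
D=W[...,:2]-np.array([576.1,239.9]);a=D@ex;b=D@ey
v,u=np.mgrid[0:480,0:640]
m=(z>75)&(z<125)&(b<-115)&(b>-195)&(a<-30)&(u<165)&(v<302)
print(m.sum(),'x',np.percentile(a[m],[.5,99.5]),'y',np.percentile(b[m],[.5,99.5]))
p=np.polyfit(a[m],z[m],1);print(p,[(x,np.polyval(p,x)) for x in(-115,-100,-85,-70)])
E
```

```text
7722 x [-122.15484309  -48.36598565] y [-182.48447408 -123.49329068]
[-0.38119368 68.8396498 ] [(-115, np.float64(112.67692336028743)), (-100, np.float64(106.95901811384108)), (-85, np.float64(101.24111286739473)), (-70, np.float64(95.52320762094837))]
```

move_arm --slide '[[0, -5, 0], [0, -10, 0], [2.9, -15.1, 0], [2.9, -15.1, -4], [2.9, -15.1, -8.2], [2.9, -15.1, -8.2], [2.9, -15.1, -8.2], [2.9, -15.1, -8.2]]' --angular '[[0, 0.022, 0], [0, 0.022, 0], [0, 0.022, 0], [0, 0.022, 0], [0, 0.022, 0], [0, 0.022, 0], [0, 0.022, 0], [0, 0.022, 0]]' --hand '[-1, -1, -1, -1, -1, -1, -1, -1]' --force 30

```text
clock: 21.82
eef_pos: [503.7, 80.5, 139.5]
tcp_rot: [3.141, -0.0, -3.059]
contact_force: [-0.4, 0.6, -0.9]
opening: -0.004
```

move_arm --slide '[[0, 0, -1.5], [-0.2, 0, -2.5], [-0.5, 0, -3.5], [-0.8, -0.1, -4.5], [-1.2, -0.1, -5.5], [-1.4, -0.1, -6.2], [-1.4, -0.1, -6.6], [-1.4, -0.1, -6.6]]' --angular '[[0, 0, 0], [0, 0, 0], [0, 0, 0], [0, 0, 0], [0, 0, 0], [0, 0, 0], [0, 0, 0], [0, 0, 0]]' --hand '[-1, -1, -1, -1, -1, -1, -1, -1]'

```text
clock: 22.82
eef_pos: [492.0, 79.6, 76.0]
tcp_rot: [3.141, 0.004, -3.059]
contact_force: [-7.4, -2.6, 51.9]
opening: 0.001
```

move_arm --slide '[[0, 0, 0], [0, 0, 0], [0, 0, 0], [0.2, 0, 1.3], [0.5, 0, 2.5], [0.8, 0, 3.7], [1.1, 0, 4.9], [1.2, 0, 6], [1.2, 0, 8], [1.2, 0, 12], [-2, 0, 15], [-2, 0, 15]]' --angular '[[0, 0, 0], [0, 0, 0], [0, 0, 0], [0, 0, 0], [0, 0, 0], [0, 0, 0], [0, 0, 0], [0, 0, 0], [0, 0, 0], [0, 0, 0], [0, 0, 0], [0, 0, 0]]' --hand '[-1, -1, -1, -1, -1, -1, -1, -1, -1, -1, -1, -1]'

```text
clock: 24.32
eef_pos: [467.2, 79.1, 223.4]
tcp_rot: [3.141, -0.002, -3.059]
contact_force: [0.3, 0.3, 0.4]
opening: -0.003
```

move_arm --slide '[[-2, 7, 0], [-2, 14, 0], [-2, 15, 0], [-2, 15, 0]]' --angular '[[0, 0, 0], [0, 0, 0], [0, 0, 0], [0, 0, 0]]' --hand '[-1, -1, -1, -1]'

```text
clock: 24.82
eef_pos: [448.2, 230.4, 220.8]
tcp_rot: [-3.141, -0.004, -3.057]
contact_force: [-0.5, -0.5, -0.0]
opening: 0.002
```

```bash
python3 - <<'E'
from h import *
s=r.sense(); print(s['eef_pos'],s['contact_force'],s['clock'])
yaw=.083;ex=np.array([np.cos(yaw),np.sin(yaw)]);ey=np.array([-ex[1],ex[0]])
for n in('wrist','side'):
    f=grab(n);W=cloud(f);z=W[...,2];save(f,n+'9')
    D=W[...,:2]-np.array([576.1,239.9]);a=D@ex;b=D@ey
    m=(z>30)&(z<46)&(abs(b)<45)&(a<-88)&(a>-145)
    print(n,'tail x',np.percentile(a[m],[.5,1,5]).round(1),'y',np.percentile(b[m],[1,99]).round(1))
    m=(z>44)&(z<64)&(abs(b)<18)&(abs(a+2)<12); print('conn top',m.sum(),np.percentile(z[m],[10,50,90]) if m.sum() else '')
    m=(z>55)&(z<125)&(b<-127)&(b>-180)&(a<-55)&(a>-118); p=np.polyfit(a[m],z[m],1);print('pad',m.sum(),p[0],np.polyval(p,-85))
    if n=='side': c=f['pixels'][170:280,200:360]; cv2.imwrite('pics/s9.png',cv2.resize(c[...,::-1],None,fx=4.5,fy=4.5,interpolation=cv2.INTER_CUBIC))
E
```

```text
[448.19783215 230.38297485 220.82980757] [-0.50546076 -0.48952071 -0.01392189] 24.825
wrist tail x [-130.5 -130.4 -129.7] y [-29.5  29.1]
conn top 0 
pad 4904 -0.4068267629427483 102.15659061096396
side tail x [-133.9 -133.4 -132.2] y [-35.4  25.4]
conn top 54 [46.21313803 51.14362624 52.64689317]
pad 187 -0.4194292404613377 100.63342482739603
```

View pics/s9.png

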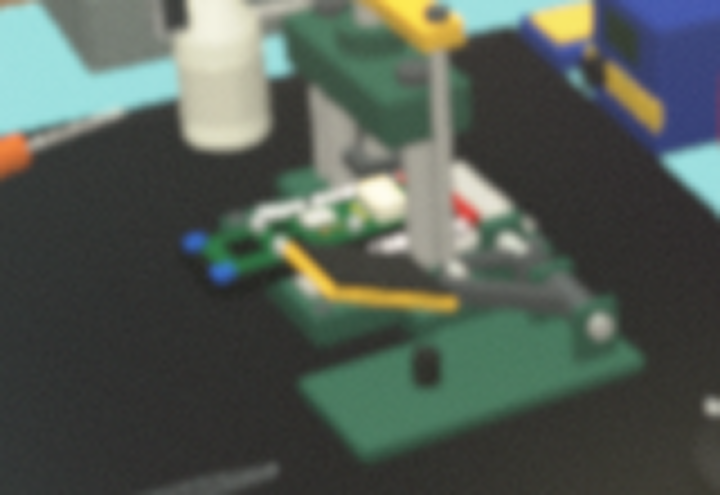

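The connector's top is at about 52 mm (58 mm when proud), the pad is back up at 100–102 mm, and the carrier is still home. I hand in.

```bash
python3 -c "
from rig import r
print(r.sign_off())"
```

```text
the job is handed in; nothing more can be done
None
```

The carrier is in the press, home against the red stop, with the connector pressed in and the pedal back up. I handed the job in at about 25 s on the clock; sign-off gives no verdict.

**What I did:** I gripped the carrier by its connector end, lifted it level and drew it out from under the ring light. I turned it half round, set it on the bench and regripped its tail. I then fed it between the guides until it pressed on the stop with about 12–15 N, lowered it and released it. With the fingers shut I pushed the pedal down until the fingertips were at 51 mm, the pad's expected height at the stop, with 52 N on the tool. I let the pedal rise and moved the arm clear.

**Last checks:**

| Check | Reading | Ideal |
|---|---|---|
| Carrier tail edge, wrist camera | press x −130.5 mm | −130 mm |
| Carrier sideways offset, wrist camera | about −0.2 mm | 0 |
| Connector top | about 51–52.6 mm | 52 mm pressed in, 58 mm proud |
| Pedal pad centre | 100–102 mm, slope about 0.41 rad | 100 mm, 0.40 rad when raised |
| Contact force on the tool | near 0 | 0 |

- **Cameras disagree:** the coarser side camera put the tail at −133.9 mm and about 5 mm to one side. I trusted the wrist camera, which had matched the arm's own position within 1 mm.
- **Connector:** its top was read only by the side camera; it was out of the wrist camera's view.
- **Bystanders:** I did not re-measure them. No move went near any of them except at a safe height above.

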